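# Turn the swivel hook home and hang up the setting gauge

## Task

First turn the swivel hook on the stand home, right up against its stop. Then take the setting gauge out of its wooden holder, stand it on the bare bench top and let go so that you can take it another way, and hang it by its eye on the hook, leaving it hanging free with the hook still home. Keep the gauge upright all the time and leave everything else where it is.

Things in the scene. Friction and masses are not known exactly. Their poses are not given: they have to be found in the camera images.
- hook_stand: fixed dark steel stand of the swivel hook: base plate 100x100x10 mm, round post 20 mm thick. Origin at the centre of the underside, on the post's upright axis, which is also the swivel axis. Its -x axis is the home direction of the hook (out over the front of the bench, roughly towards the robot)
- swivel (a joint): turn of the hook head, rad; 0 = home, the hook along the stand's -x with its lug against the hard stop; negative (to -1.9) = turned clockwise seen from above (at -1.57 it points along the stand's +y), so turn it anticlockwise from above to bring it home. Stiff by friction (0.12 N m, some 2 N at the hook); stays where it is left
- hook_seat (a point): on the centre line of the hook's level steel rod, 55 mm out from the swivel axis, 205 mm above the bench; turns with the hook; its -x points along the rod to the tip, z up. Rod 8 mm thick; 89 mm from the axis its end turns up, this lip reaching 13 mm above the rod's centre line. The round head on the axis is 30 mm across and reaches 10 mm above that line
- gauge: loose aluminium setting gauge, 122 mm high, 0.15-0.3 kg: foot 36 (x) x 56 (y) x 12 mm, on it an upright plate 12 mm thick (x), 46 mm wide (y) with a round 25 mm through eye (axis x) near the top. Origin: centre of the foot's underside. Stands safely on its foot. Starts upright in the holder, where only its top can be pinched, across its thickness and over the eye; the eye must be free to hang it
- gauge_eye (a point): centre of the gauge's eye, 102 mm above the underside of the foot
- holder: fixed dark wooden holder, 62 (x) x 84 (y) mm, with an open-topped pocket 41 x 60 mm for the gauge's foot; pocket floor 8 mm above the bench, front and back (x) walls 74 mm high, side (y) cheeks 130 mm high, as high as the top of the gauge. Origin at the centre of the underside
- sanding_block: brown sanding block, 61x105x31 mm, long along its y; origin at the centre of its underside (bystander, stays where it is)
- offcut: small pine block, 50x60x22 mm; origin at the centre of its underside (bystander, stays where it is)
- tape_roll: roll of masking tape lying flat, 103 mm across, 26 mm high; origin at the centre of its underside (bystander, stays where it is)
- lath: flat pine offcut, 35x120x15 mm, long along its y; origin at the centre of its underside (bystander, stays where it is)
There are look-alikes about, which are no part of the job. Of the things that look like the gauge, the larger one is meant.

How it is judged:
On the way, in this order (a step that is already met when the one before it is completed fails the run):
1. the hook is turned home against its stop (value of joint swivel above -0.12 rad), for 0.2 s.
2. the gauge stands upright on the bench top outside the holder, let go (height (world z) of gauge below 0.006 m and angle between gauge's own z axis and vertical below 0.1 rad and horizontal distance between gauge and holder above 0.06 m and contact force between gauge and the fingers below 0.1 N and linear speed of gauge below 0.02 m/s), for 0.2 s.
At the end, for the whole second after the job is handed in: The hook is within 0.12 rad of its stop; the gauge hangs by its eye on the rod between head and tip (eye centre 31 mm outward to 36 mm inward of the seat point along the rod, 12 mm across, 0 to 16 mm below its centre line), within 0.25 rad of upright, let go, at rest (under 0.03 m/s) (value of joint swivel above -0.12 rad and x of gauge_eye in the frame of hook_seat between -0.031 and 0.036 m and y of gauge_eye in the frame of hook_seat between -0.012 and 0.012 m and z of gauge_eye in the frame of hook_seat between -0.016 and 0 m and angle between gauge's own z axis and vertical below 0.25 rad and linear speed of gauge below 0.03 m/s and contact force between gauge and the fingers below 0.1 N); the robot touches nothing.
It fails at once if the gauge is tipped over (more than 0.6 rad from upright) (angle between gauge's own z axis and vertical above 0.6 rad).
It fails at once if the sanding block, pine block, tape roll or flat pine offcut is moved more than 30 mm (distance of any of sanding_block, offcut, tape_roll, lath from where it was at the start of the episode above 0.03 m).
It also fails if it takes over 72 s, if anything falls off the work surface, if the arm or the gripper's body presses on something with over 40 N, if the wrist force passes 120 N, or if a joint passes its speed limit or range.

## Robot

A 7-joint arm with a two-finger parallel gripper is mounted at the origin on the work surface; the furniture and walls round the work are solid. World frame = base frame: x ahead of the robot, y to its left, z up, the work surface at z = 0. Lengths are in m, angles in rad, forces in N, time in s.
With the tool pointing down it reaches from about 0.4 to 0.85 m from the base axis. Payload 10.4 kg.
Tool frame: the origin (TCP) lies between the finger pads; the fingertips stand manip.tcp_to_tips ahead of it and the grasp point (between the pads) lies 2 mm behind it (manip.tcp_to_tips is the distance from the TCP to the fingertips, in m); y points along the fingers, z is the direction in which the jaws open and shut, and the axes are right-handed (so a half turn about y gives the same grasp; the last joint's range is limited). The gripper opens to 85 mm and grips with 20 to 120 N. Pads are 22 mm wide; open, the fingers measure 114 mm over their backs; the gripper's body (76 mm by 85 mm) begins 54 mm behind the grasp point. The pads swing forward as they close: fully open they stand 13 mm farther back than shut.
Start: joints at [-1.149, 0.332, -0.065, 1.46, 0.022, 1.35, -0.088], TCP at [0.269, 0.564, 0.248] pointing down, gripper open.
Joint ranges: [-2.6, 2.6], [-0.5, 2.12], [-1.47, 1.34], [0.16, 2.42], [-1.27, 4.41], [0.06, 2.06], [-2.6, 2.6]. Speed limits (rad/s): [2.22, 2.22, 2.79, 2.79, 3.14, 3.14, 3.14].

## Interface

Orientations are given as a unit quaternion [x, y, z, w].
In Python, from workcell import manip gives the robot as it stands. The module is installed in compiled form; this text tells all that it offers.
- The arm moves only by the tool move_arm, never from a script. Its argument "increments" is a list of rows, each an object with "offset": the shift along the tool's x, y, z in m, a list of three; "yaw": the turn about the tool's y in degrees; "jaw": the closure in counts, from 0 (fully open) to 255 (shut). In form: [{"offset": [tx, ty, tz], "yaw": yaw, "jaw": jaw}, ...]. A call has 1 to 10 rows; each row is the pose to reach, as a shift and turn from the pose measured when the call began, along the tool's axes at that moment; what a row does not reach only later rows make up. A row lasts 1/12 s, in which the tool goes at most 41.7 mm and 7.16 degrees, less where a joint would pass 70% of its speed; a pose out of reach is approached as far as the arm can. A call with a gripper value outside its range is refused whole. The fingers move at their own pace and stop on an object; "squeeze" is the grip in N (left out, the last holds). Time passes only in rows, so rows that repeat a pose let the fingers close. It gives the time, the measured TCP pose, the force and the opening at its end, in the units of the state.
- manip.get_obs(): the state, without advancing time (a new reading comes with each control period).
- manip.camera(name): name is "side" or "top" or "wrist"; returns a dict with "pixels" (384x512x3 uint8, red, green, blue), "depth" (384x512 float32, m along the optical axis (not along the pixel's ray), 0 where there is no reading), "intrinsics" (3x3 intrinsics, pixels), "R" (3x3) and "t" (3): a world point X has camera coordinates R X + t; the wrist camera has in their place "mount" (4x4, takes a point from camera to tool coordinates, whose origin is the TCP and whose axes are the tool frame's). Camera axes: x right, y down, z forward; pixel columns grow to the right and rows downward; lengths in m; the calibration is good to about 2 mm. A picture is of the moment at which its call begins: read the wrist's pose just before it.
- manip.hand_in(): hands the job in, once; it reports no verdict.
Trained networks look in a picture, given as the dict that the camera call returned (one of the last four; its "shot" number tells which), for a name from the list of things; names that differ only in an ending like _2 or _b are one class to them, and where a whole thing is asked for, a point or a joint stands for the part that bears it (a point fixed in the world has none). Each returns a list of dicts, best first, with "confidence" (0 to 1); they miss things now and then, are a little off and sometimes report something else, mostly with a low value. They report only what shows in the picture. A call takes as long as a camera call. They do not tell look-alikes from the thing itself.
- manip.recognise(picture, query): "bbox" ([left, top, right, bottom] in pixels, round what is visible of it).
- manip.spot_point(picture, query): "centre" ([column, row] in pixels: a listed point, or the origin of a listed thing).
The state is a dict: "clock": time; "joint_pos": joint angles; "joint_velocities": joint speeds; "tau": joint torques, N m; "position": TCP position; "ee_rot": TCP orientation; "ft_force": force on the tool from outside, world axes, zero at the start; "torque": the same for the moment, N m; "grip_width": opening from 0.0 (shut) to 1.0 (fully open).
Only numpy, scipy, OpenCV 4.12 (cv2) and the standard library are available. Lean on these libraries where they do the work, as an engineer would, in place of code of your own. Each camera call takes 0.05 s, during which the arm holds its last target. There are 200 camera calls.

## Working session

There is one attempt and no reset: what is moved stays moved. The work goes in short steps, Python scripts to look and compute and a tool call to move; the robot and the scene stay as the last step left them, time stands still between calls to the robot, and variables do not carry over. Pictures are saved under pics/ and viewed, about 8 in all and at most 12, crops included, and the job is handed in when it is done.

Besides the shell and the picture viewer there is one more tool, called after "Emit:" as name([rows], argument=value, ...), one row to a line, values as JSON. move_arm: Moves the arm, as the interface text tells. Its arguments: {"type":"object","properties":{"increments":{"type":"array","items":{"type":"object","properties":{"offset":{"type":"array","items":{"type":"number"}},"yaw":{"type":"number"},"jaw":{"type":"number"}}}},"squeeze":{"type":"number"}},"required":["increments"]}

```bash
mkdir -p pics; cat > h.py <<'E'
import numpy as np, cv2
from scipy.spatial.transform import Rotation as Ro
from workcell import manip
def cam(n):
    o=manip.get_obs(); c=manip.camera(n)
    if n=="wrist":
        T=np.eye(4);T[:3,:3]=Ro.from_quat(o["ee_rot"]).as_matrix();T[:3,3]=o["position"]
        c["W"]=T@np.array(c["mount"])
    else:
        T=np.eye(4);T[:3,:3]=c["R"];T[:3,3]=np.ravel(c["t"]);c["W"]=np.linalg.inv(T)
    return c
def cloud(c):
    K=np.array(c["intrinsics"]);d=c["depth"];v,u=np.mgrid[:d.shape[0],:d.shape[1]]
    P=np.stack([(u-K[0,2])/K[0,0]*d,(v-K[1,2])/K[1,1]*d,d],-1)
    P=P@c["W"][:3,:3].T+c["W"][:3,3];P[d==0]=np.nan;return P
def rayz(c,px,z):
    K=np.array(c["intrinsics"]);r=c["W"][:3,:3]@np.array([(px[0]-K[0,2])/K[0,0],(px[1]-K[1,2])/K[1,1],1]);t=c["W"][:3,3]
    return t+r*(z-t[2])/r[2]
def save(c,n): cv2.imwrite("pics/"+n,c["pixels"][:,:,::-1])
def axes():
    o=manip.get_obs();R=Ro.from_quat(o["ee_rot"]).as_matrix();return np.array(o["position"]),R,o
E
python3 - <<'E'
from h import *
np.set_printoptions(precision=4,suppress=True)
p,R,o=axes();print(p,R,o["grip_width"],manip.tcp_to_tips,o["clock"])
ims=[]
for n in("side","top"):
    c=cam(n);save(c,n+"0.png");P=cloud(c);np.save(n+"0.npy",P);print(n,c["W"][:3,3])
    for q in["hook_stand","swivel","gauge","holder","sanding_block","offcut","tape_roll","lath"]:
        for r in manip.recognise(c,q)[:3]:
            print(q,np.round(r["bbox"]),round(r["confidence"],2))
    for q in["hook_stand","hook_seat","gauge","gauge_eye","holder"]:
        for r in manip.spot_point(c,q)[:3]:
            u,v=np.round(r["centre"]).astype(int);print("pt",q,r["centre"],round(r["confidence"],2),P[min(v,383),min(u,511)],rayz(c,r["centre"],{"hook_seat":.205,"gauge_eye":.11}.get(q,0)))
E
```

```text
[0.2688 0.5639 0.2475] [[ 0.9027 -0.0006  0.4302]
 [-0.4302 -0.0013  0.9027]
 [ 0.0001 -1.     -0.0014]] 0.9987376278654284 0.017 0.0
side [1.0498 0.5099 0.5126]
hook_stand [266. 169. 343. 271.] 0.68
swivel [288. 168. 342. 192.] 0.59
gauge [199. 170. 228. 224.] 0.65
gauge [208. 173. 217. 178.] 0.56
gauge [254. 183. 261. 214.] 0.54
holder [199. 172. 230. 226.] 0.57
sanding_block [176. 224. 214. 258.] 0.64
offcut [249. 216. 277. 233.] 0.76
tape_roll [328. 232. 375. 266.] 0.84
lath [229. 183. 252. 198.] 0.53
pt hook_stand [294.2, 251.9] 0.78 [0.5421 0.0694 0.0139] [0.5274 0.0572 0.    ]
pt hook_stand [348.6, 252.8] 0.5 [ 0.4303  0.1441 -0.0023] [0.4331 0.1447 0.    ]
pt hook_seat [322.7, 179.5] 0.84 [0.5203 0.1154 0.2072] [0.515  0.1106 0.205 ]
pt gauge [258.3, 209.9] 0.73 [ 0.4617 -0.1454  0.001 ] [ 0.4595 -0.1466  0.    ]
pt gauge_eye [210.3, 182.7] 0.59 [ 0.6008 -0.1727  0.1212] [ 0.5864 -0.1931  0.11  ]
pt gauge_eye [253.6, 189.1] 0.53 [ 0.3789 -0.2576 -0.0018] [ 0.5258 -0.091   0.11  ]
pt holder [213.2, 219.7] 0.77 [ 0.6001 -0.1704  0.0123] [ 0.5877 -0.1881  0.    ]
pt holder [244.
[... 356 characters left out ...]
 194. 272. 218.] 0.62
tape_roll [160. 215. 202. 256.] 0.76
tape_roll [296. 160. 338. 195.] 0.54
lath [313. 234. 363. 254.] 0.63
pt hook_stand [210.7, 195.3] 0.79 [0.5291 0.0529 0.0843] [0.539  0.0663 0.    ]
pt hook_seat [172.4, 191.7] 0.76 [0.5217 0.1162 0.2065] [0.5226 0.1157 0.205 ]
pt gauge [314.9, 181.8] 0.52 [ 0.5631 -0.2044  0.0324] [ 0.5687 -0.2085  0.    ]
pt gauge [294.3, 219.9] 0.51 [ 0.4693 -0.15    0.0084] [ 0.47   -0.1514  0.    ]
pt gauge_eye [319.0, 176.3] 0.65 [ 0.5666 -0.2051  0.1008] [ 0.5643 -0.2038  0.11  ]
pt gauge_eye [297.5, 218.5] 0.56 [ 0.4699 -0.1543  0.0811] [ 0.4671 -0.1507  0.11  ]
pt holder [311.9, 184.8] 0.87 [ 0.5494 -0.1912  0.0744] [ 0.5609 -0.2003  0.    ]
```

```bash
cd pics; ls
```

```text
side0.png
top0.png
```

```bash
python3 - <<'E'
import cv2,numpy as np
a=cv2.imread("pics/top0.png")[110:270,130:380];b=cv2.imread("pics/side0.png")[130:290,150:400]
cv2.imwrite("pics/c0.png",cv2.resize(np.vstack([a,b]),None,fx=1.85*1.7/1.0/1.7*1.0,fy=1.85,interpolation=3))
cv2.imwrite("pics/c0.png",cv2.resize(np.hstack([a,b]),(800,256),interpolation=3))
cv2.imwrite("pics/c0.png",cv2.resize(np.vstack([a,b]),(469,600),interpolation=3))
E
```

```text
(no output)
```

View pics/c0.png

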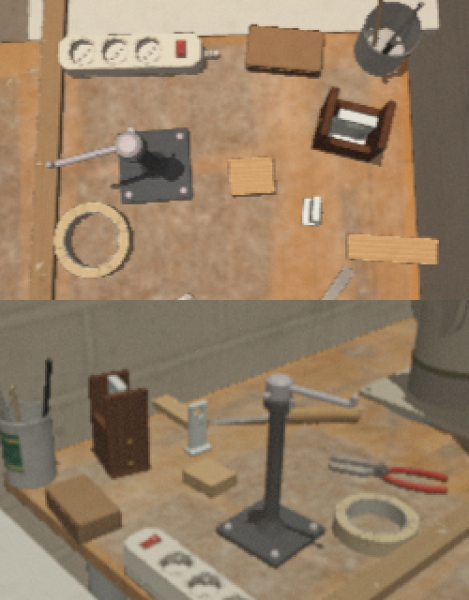

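```bash
python3 - <<'E'
import numpy as np,cv2
np.set_printoptions(precision=4,suppress=True)
P=np.vstack([np.load("top0.npy").reshape(-1,3),np.load("side0.npy").reshape(-1,3)]);P=P[~np.isnan(P).any(1)]
T=np.load("top0.npy").reshape(-1,3);T=T[~np.isnan(T).any(1)]
def sel(A,x0,x1,y0,y1,z0,z1): return A[(A[:,0]>x0)&(A[:,0]<x1)&(A[:,1]>y0)&(A[:,1]<y1)&(A[:,2]>z0)&(A[:,2]<z1)]
for nm,b in {"holder":(.5,.65,-.28,-.13,.05,.16),"holdertop":(.5,.65,-.28,-.13,.11,.16),"look":(.42,.52,-.19,-.12,.03,.13),"rod":(.4,.62,.0,.2,.19,.225),"stand base":(.44,.62,-.02,.14,.005,.015)}.items():
    A=sel(T,*b);r=cv2.minAreaRect((A[:,:2]*1000).astype(np.float32));print(nm,len(A),A.min(0),A.max(0),r)
A=sel(T,.4,.62,.0,.2,.19,.24)
for z in A[np.argsort(A[:,1])][::12]: print(z)
H=sel(T,.5,.65,-.28,-.13,.02,.2)
import sys
g=[(round(a*200),round(b*200),c) for a,b,c in H]
xs=range(104,126);ys=range(-52,-28)
D={}
for a,b,c in g: D[a,b]=max(c,D.get((a,b),0))
print("y cols",[y*5 for y in ys])
for x in xs: print(x*5," ".join("%3d"%(D.get((x,y),0)*1000) for y in ys))
E
```

```text
holder 914 [ 0.5298 -0.2499  0.0502] [ 0.6483 -0.1569  0.1584] ((595.9450073242188, -210.54641723632812), (83.02513885498047, 116.6974868774414), 74.5981216430664)
holdertop 431 [ 0.5298 -0.2499  0.1102] [ 0.6483 -0.1575  0.1584] ((595.865478515625, -211.1115264892578), (81.90116882324219, 116.55961608886719), 74.5805435180664)
look 66 [ 0.4478 -0.1569  0.0309] [ 0.4782 -0.1478  0.0822] ((462.8624572753906, -153.26315307617188), (8.039458274841309, 30.123157501220703), 84.04597473144531)
rod 346 [0.5066 0.0454 0.1903] [0.5517 0.1508 0.2195] ((517.788818359375, 96.51966857910156), (34.55904006958008, 105.05066680908203), 24.410049438476562)
stand base 1095 [0.4403 0.0119 0.0052] [0.6071 0.1214 0.015 ] ((522.6593017578125, 65.6890640258789), (108.85783386230469, 166.19033813476562), 88.5414810180664)
[0.5308 0.0454 0.1907]
[0.5323 0.0485 0.21  ]
[0.5321 0.0503 0.2121]
[0.5358 0.0517 0.2157]
[0.5295 0.0537 0.2159]
[0.524  0.0546 0.2112]
[0.5278 0.0561 0.214 ]
[0.5235 0.058  0.2149]
[0.5492 0.0589 0.1987]
[0.5383 0.0603 0.2139]
[0.5298 0.0621 0.2155]
[0.5517 0.0635 0.1969]
[0.522  0.0648
[... 2028 characters left out ...]

595   0   0   0   0   0   0  72  74  74  75  76  76  75  73  75  71 130 132 126   0   0   0   0   0
600   0   0   0   0   0   0   0   0   0  72  72  75  73  75  74  74 128 131 130   0   0   0   0   0
605   0   0   0   0   0   0   0   0   0   0   0   0   0   0  73 125 130 130 123   0   0   0   0   0
610   0   0   0   0   0   0   0   0   0   0   0   0   0   0   0   0   0 127  45   0   0   0   0   0
615   0   0   0   0   0   0   0   0   0   0   0   0   0   0   0   0   0   0   0   0   0   0   0   0
620   0   0   0   0   0   0   0   0   0   0   0   0   0   0   0   0   0   0   0   0   0   0   0   0
625   0   0   0   0   0   0   0   0   0   0   0   0   0   0   0   0   0   0   0   0   0   0   0   0
```

```bash
cat > fit.py <<'E'
from h import *
np.set_printoptions(precision=4,suppress=True)
for n in("top","side"):
    I=cv2.imread(f"pics/{n}0.png").astype(int);P=np.load(n+"0.npy")
    dark=(I.max(2)<95)&(abs(P[...,0]-.53)<.085)&(abs(P[...,1]-.06)<.085)&(abs(P[...,2]-.01)<.006)
    m=cv2.morphologyEx(dark.astype(np.uint8),cv2.MORPH_OPEN,np.ones((2,2)))>0
    A=P[m];r=cv2.minAreaRect((A[:,:2]*1000).astype(np.float32));print(n,"base",len(A),r)
    F=P.reshape(-1,3)
    s=lambda x0,x1,y0,y1,z0,z1:F[(F[:,0]>x0)&(F[:,0]<x1)&(F[:,1]>y0)&(F[:,1]<y1)&(F[:,2]>z0)&(F[:,2]<z1)]
    A=s(.49,.56,.085,.16,.195,.225);v=cv2.fitLine((A[:,:2]).astype(np.float32),cv2.DIST_HUBER,0,.01,.01).ravel();print(" rod",v,np.degrees(np.arctan2(v[1],v[0])),A[A[:,1].argmax()])
    A=s(.49,.56,.03,.08,.212,.22);print(" head",len(A),A.min(0),A.max(0),(A.min(0)+A.max(0))/2)
    A=s(.5,.57,.03,.1,.03,.17);print(" post",len(A),A.min(0),A.max(0))
    A=s(.52,.617,-.257,-.14,.12,.137);r=cv2.minAreaRect((A[:,:2]*1000).astype(np.float32));print(" holder",len(A),r)
    m=(I.min(2)>140)&(abs(P[...,2]-.13)<.005)&(abs(P[...,0]-.57)<.03)&(abs(P[...,1]+.2)<.04);A=P[m]
    if len(A)>5:
        r=cv2.minAreaRect((A[:,:2]*1000).astype(np.float32));print(" plate",len(A),r,A.mean(0))
T=np.load("top0.npy").reshape(-1,3);T=T[~np.isnan(T).any(1)]
D={}
for a,b,c in T:
    k=(round(a*50),round(b*50));D[k]=max(c,D.get(k,0))
print("     "+" ".join("%4d"%(y*20) for y in range(-15,15)))
for x in range(33,13,-1): print(x*20," ".join("%4d"%(D.get((x,y),-1)*1000) for y in range(-15,15)))
E
python3 fit.py
```

```text
top base 620 ((527.7498168945312, 60.440040588378906), (99.13870239257812, 91.48262786865234), 5.91330099105835)
 rod [ 0.2455 -0.9694  0.516   0.1219] -75.79059 [0.5108 0.1508 0.2168]
 head 122 [0.5175 0.048  0.2121] [0.5428 0.0751 0.2185] [0.5301 0.0616 0.2153]
 post 73 [0.5211 0.0525 0.0301] [0.5384 0.0681 0.1439]
 holder 396 ((569.4037475585938, -203.77090454101562), (81.87113189697266, 61.45482635498047), 74.36266326904297)
 plate 106 ((569.8633422851562, -203.636474609375), (45.48048400878906, 12.305766105651855), 74.2786636352539) [ 0.5697 -0.2037  0.1296]
side base 877 ((533.0869750976562, 64.41919708251953), (102.96808624267578, 94.2449722290039), 2.9260528087615967)
 rod [ 0.2259 -0.9741  0.5222  0.1172] -76.94157 [0.5122 0.151  0.2087]
 head 28 [0.5245 0.0523 0.2121] [0.5442 0.0725 0.2142] [0.5343 0.0624 0.2131]
 post 484 [0.5259 0.0524 0.03  ] [0.5446 0.0716 0.1696]
 holder 221 ((572.5352172851562, -203.439697265625), (82.72502136230469, 61.68815231323242), 74.41436004638672)
 plate 32 ((572.5291137695312, -204.96484375), (42.79094314575195, 9.553400039672852), 76.4567260
[... 2570 characters left out ...]
   2    4    3    9    4    4    6    3    3    4    3    2   24   25   21    2    5
340    2    3    3    3    3    4    9   12    3    3    4    3    3    3    3   15   21   17   10    2    3    6    4    3    2   24   24   23    3    3
320    4    3    2    2    3    3    3   13   14    3    3    5    3    3    4    3   18   19   19   21   13   13    9    3    4   25   24   23    3    3
300    1    3    3    3    2    4    2   12   15   22    3    2    3    2    4    3    5    2   12   19    3   14   13   11    3   24   25   23    3    3
280    1    2    2    4    3    3    3    3   20   27   24    3    4    3    3    3    3    3    3   11   14   11    7   13    3   24   24   23    3    4
```

Emit:
move_arm([
  {"offset": [0.436, -0.0375, -0.271], "yaw": 0, "jaw": 255},
  {"offset": [0.436, -0.0375, -0.271], "yaw": 0, "jaw": 255},
  {"offset": [0.436, -0.0375, -0.271], "yaw": 0, "jaw": 255},
  {"offset": [0.436, -0.0375, -0.271], "yaw": 0, "jaw": 255},
  {"offset": [0.436, -0.0375, -0.271], "yaw": 0, "jaw": 255},
  {"offset": [0.436, -0.0375, -0.271], "yaw": 0, "jaw": 255},
  {"offset": [0.436, -0.0375, -0.271], "yaw": 0, "jaw": 255},
  {"offset": [0.436, -0.0375, -0.271], "yaw": 0, "jaw": 255},
  {"offset": [0.436, -0.0375, -0.271], "yaw": 0, "jaw": 255},
  {"offset": [0.436, -0.0375, -0.271], "yaw": 0, "jaw": 255},
])

```text
clock: 2.23
position: [0.4939, 0.2124, 0.2792]
ee_rot: [-0.689, 0.156, -0.156, 0.69]
ft_force: [-0.5, 0.6, 0.6]
grip_width: -0.001
```

```bash
cat >> h.py <<'E'
def to(*pts):
    "offsets for world targets"
    p,R,o=axes()
    for q in pts: print(np.round(q,4),"->",np.round(R.T@(np.array(q)-p),4))
def zang():
    p,R,o=axes();return np.degrees(np.arctan2(R[1,2],R[0,2]))
E
python3 -c "
from h import *
p,R,o=axes();print(p,zang(),o['ft_force'],o['grip_width'],o['clock'])
to((.546,.132,.285),(.546,.132,.205))"
```

```text
[0.49385931 0.21241347 0.27918695] 64.52041598370656 [-0.46766462  0.63706629  0.62351766] -0.0008322386853143656 2.2333
[0.546 0.132 0.285] -> [ 0.0817 -0.0058 -0.0502]
[0.546 0.132 0.205] -> [ 0.0816  0.0742 -0.0502]
```

Emit:
move_arm([
  {"offset": [0.082, -0.006, -0.05], "yaw": 0, "jaw": 255},
  {"offset": [0.082, -0.006, -0.05], "yaw": 0, "jaw": 255},
  {"offset": [0.082, -0.006, -0.05], "yaw": 0, "jaw": 255},
  {"offset": [0.082, -0.006, -0.05], "yaw": 0, "jaw": 255},
  {"offset": [0.082, 0.034, -0.05], "yaw": 0, "jaw": 255},
  {"offset": [0.082, 0.074, -0.05], "yaw": 0, "jaw": 255},
  {"offset": [0.082, 0.074, -0.05], "yaw": 0, "jaw": 255},
  {"offset": [0.082, 0.074, -0.05], "yaw": 0, "jaw": 255},
])

```text
clock: 2.9
position: [0.5452, 0.1324, 0.2043]
ee_rot: [0.69, -0.157, 0.155, -0.689]
ft_force: [0.3, 0.7, 1.5]
grip_width: 0.003
```

```bash
python3 -c "
from h import *
p,R,o=axes();print(p,o['ft_force'],o['clock'])
c=np.array([.531,.061]);
to(*[(*(c+r*np.array([np.cos(np.radians(a)),np.sin(np.radians(a))])),.205) for a,r in [(86,66),(96,66),(106,66),(116,66),(126,66),(136,66),(146,66),(152,66),(158,66),(162,66)] for r in [r/1000]])"
```

```text
[0.54515524 0.13240452 0.20433911] [0.30279741 0.73952975 1.45794107] 2.9
[0.5356 0.1268 0.205 ] -> [-0.0062 -0.0006 -0.0091]
[0.5241 0.1266 0.205 ] -> [-0.0165 -0.0006 -0.0142]
[0.5128 0.1244 0.205 ] -> [-0.0258 -0.0006 -0.0211]
[0.5021 0.1203 0.205 ] -> [-0.0337 -0.0005 -0.0294]
[0.4922 0.1144 0.205 ] -> [-0.0401 -0.0005 -0.039 ]
[0.4835 0.1068 0.205 ] -> [-0.0447 -0.0005 -0.0495]
[0.4763 0.0979 0.205 ] -> [-0.0474 -0.0004 -0.0607]
[0.4727 0.092  0.205 ] -> [-0.0481 -0.0004 -0.0676]
[0.4698 0.0857 0.205 ] -> [-0.048  -0.0004 -0.0745]
[0.4682 0.0814 0.205 ] -> [-0.0476 -0.0004 -0.0791]
```

Emit:
move_arm([
  {"offset": [-0.006, 0, -0.009], "yaw": 0, "jaw": 255},
  {"offset": [-0.0165, 0, -0.014], "yaw": 0, "jaw": 255},
  {"offset": [-0.026, 0, -0.021], "yaw": 0, "jaw": 255},
  {"offset": [-0.034, 0, -0.0295], "yaw": 0, "jaw": 255},
  {"offset": [-0.04, 0, -0.039], "yaw": 0, "jaw": 255},
  {"offset": [-0.045, 0, -0.0495], "yaw": 0, "jaw": 255},
  {"offset": [-0.0475, 0, -0.061], "yaw": 0, "jaw": 255},
  {"offset": [-0.048, 0, -0.0675], "yaw": 0, "jaw": 255},
  {"offset": [-0.048, 0, -0.0735], "yaw": 0, "jaw": 255},
  {"offset": [-0.048, 0, -0.0745], "yaw": 0, "jaw": 255},
])

```text
clock: 3.73
position: [0.4698, 0.0848, 0.2052]
ee_rot: [0.69, -0.157, 0.155, -0.689]
ft_force: [1.4, 1.3, 0.8]
grip_width: -0.002
```

```bash
cat > rod.py <<'E'
from h import *
np.set_printoptions(precision=4,suppress=True)
import sys
p,R,o=axes();print(p,o['ft_force'],o['clock'])
c=cam(sys.argv[1]);save(c,sys.argv[2]);P=cloud(c);F=P.reshape(-1,3);np.save("last.npy",P)
A=F[(F[:,0]>.41)&(F[:,0]<.51)&(F[:,1]>.0)&(F[:,1]<.11)&(F[:,2]>.2)&(F[:,2]<.2125)]
v=cv2.fitLine(A[:,:2].astype(np.float32),cv2.DIST_HUBER,0,.01,.01).ravel();print(len(A),v,np.degrees(np.arctan2(v[1],v[0])),A.min(0),A.max(0))
to((.4698,.0815,.205))
E
python3 rod.py side r1.png; python3 - <<'E'
import cv2
a=cv2.imread("pics/r1.png")[120:300,230:400];cv2.imwrite("pics/r1c.png",cv2.resize(a,None,fx=3,fy=3))
E
```

```text
[0.4698 0.0848 0.2052] [1.387  1.3153 0.7902] 3.7333
109 [ 0.5785 -0.8156  0.4823  0.0848] -54.65156 [0.4686 0.0622 0.2004] [0.5094 0.1002 0.2123]
[0.4698 0.0815 0.205 ] -> [ 0.0016 -0.0001 -0.0032]
```

View pics/r1c.png

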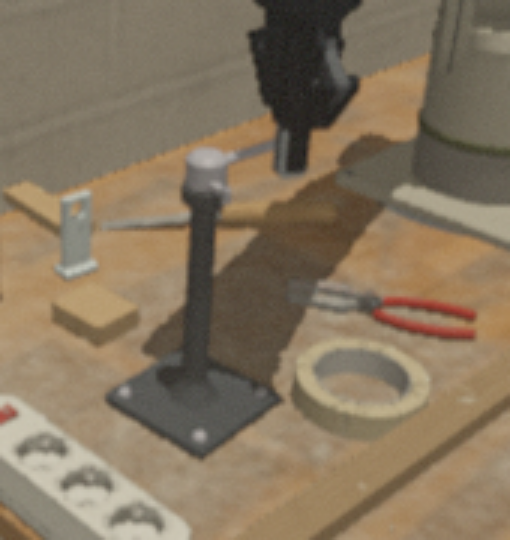

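Emit:
move_arm([
  {"offset": [0.001, 0, -0.002], "yaw": 0, "jaw": 255},
  {"offset": [0.0015, 0, -0.0035], "yaw": 0, "jaw": 255},
  {"offset": [0.002, 0, -0.005], "yaw": 0, "jaw": 255},
  {"offset": [0.002, 0, -0.005], "yaw": 0, "jaw": 255},
])

```text
clock: 4.12
position: [0.4693, 0.0795, 0.2047]
ee_rot: [0.69, -0.157, 0.155, -0.689]
ft_force: [-1.4, 1.4, 1.0]
grip_width: 0.0
```

Emit:
move_arm([
  {"offset": [0.0005, 0, -0.001], "yaw": 0, "jaw": 255},
  {"offset": [0.001, 0, -0.002], "yaw": 0, "jaw": 255},
  {"offset": [0.001, 0, -0.002], "yaw": 0, "jaw": 255},
])

```text
clock: 4.37
position: [0.4693, 0.0771, 0.2047]
ee_rot: [0.69, -0.157, 0.155, -0.689]
ft_force: [-1.0, 0.9, 0.9]
grip_width: 0.0
```

Emit:
move_arm([
  {"offset": [0.0005, 0, -0.001], "yaw": 0, "jaw": 255},
  {"offset": [0.001, 0, -0.002], "yaw": 0, "jaw": 255},
  {"offset": [0.001, 0, -0.002], "yaw": 0, "jaw": 255},
])

```text
clock: 4.62
position: [0.4693, 0.0749, 0.2047]
ee_rot: [0.69, -0.157, 0.155, -0.689]
ft_force: [-0.7, 2.8, 1.3]
grip_width: 0.002
```

Emit:
move_arm([
  {"offset": [0.0005, 0, -0.001], "yaw": 0, "jaw": 255},
  {"offset": [0.001, 0, -0.002], "yaw": 0, "jaw": 255},
  {"offset": [0.001, 0, -0.002], "yaw": 0, "jaw": 255},
])

```text
clock: 4.87
position: [0.4692, 0.0741, 0.2048]
ee_rot: [-0.69, 0.157, -0.154, 0.69]
ft_force: [-1.4, 8.1, 1.0]
grip_width: -0.001
```

Emit:
move_arm([
  {"offset": [0.0005, 0, -0.001], "yaw": 0, "jaw": 255},
  {"offset": [0.001, 0, -0.002], "yaw": 0, "jaw": 255},
  {"offset": [0.001, 0, -0.002], "yaw": 0, "jaw": 255},
])

```text
clock: 5.12
position: [0.4691, 0.0739, 0.2049]
ee_rot: [-0.689, 0.157, -0.153, 0.691]
ft_force: [-1.8, 10.9, 1.2]
grip_width: 0.002
```

Emit:
move_arm([
  {"offset": [0.001, 0, -0.002], "yaw": 0, "jaw": 255},
  {"offset": [0.001, 0, -0.002], "yaw": 0, "jaw": 255},
  {"offset": [-0.009, 0, 0.018], "yaw": 0, "jaw": 255},
  {"offset": [-0.013, 0, 0.027], "yaw": 0, "jaw": 0},
  {"offset": [-0.013, -0.04, 0.027], "yaw": 0, "jaw": 0},
  {"offset": [-0.013, -0.08, 0.027], "yaw": 0, "jaw": 0},
  {"offset": [-0.013, -0.1, 0.027], "yaw": 0, "jaw": 0},
  {"offset": [-0.013, -0.1, 0.027], "yaw": 0, "jaw": 0},
])

```text
clock: 5.78
position: [0.4712, 0.1035, 0.3099]
ee_rot: [-0.688, 0.154, -0.156, 0.692]
ft_force: [-0.7, 0.8, -0.1]
grip_width: 0.709
```

```bash
python3 - <<'E'
from h import *
np.set_printoptions(precision=4,suppress=True)
print(zang())
R_=np.radians(-15.9)
to((.571,-.204,.30),(.571,-.204,.102))
E
python3 rod.py side r2.png
```

```text
64.67589612634065
[ 0.571 -0.204  0.3  ] -> [ 0.2217  0.0083 -0.2353]
[ 0.571 -0.204  0.102] -> [ 0.2217  0.2063 -0.2367]
[0.4712 0.1035 0.3099] [-0.6922  0.8024 -0.1259] 5.7833
81 [0.9975 0.0709 0.4805 0.0601] 4.0674763 [0.4412 0.0528 0.2003] [0.508  0.0626 0.2124]
[0.4698 0.0815 0.205 ] -> [ 0.0089  0.1021 -0.0205]
```

Emit:
move_arm([
  {"offset": [0.222, 0.008, -0.235], "yaw": 80.3, "jaw": 0},
  {"offset": [0.222, 0.008, -0.235], "yaw": 80.3, "jaw": 0},
  {"offset": [0.222, 0.008, -0.235], "yaw": 80.3, "jaw": 0},
  {"offset": [0.222, 0.008, -0.235], "yaw": 80.3, "jaw": 0},
  {"offset": [0.222, 0.008, -0.235], "yaw": 80.3, "jaw": 0},
  {"offset": [0.222, 0.008, -0.235], "yaw": 80.3, "jaw": 0},
  {"offset": [0.222, 0.008, -0.235], "yaw": 80.3, "jaw": 0},
  {"offset": [0.222, 0.008, -0.235], "yaw": 80.3, "jaw": 0},
  {"offset": [0.222, 0.008, -0.235], "yaw": 80.3, "jaw": 0},
  {"offset": [0.222, 0.008, -0.235], "yaw": 80.3, "jaw": 0},
])

```text
clock: 6.67
position: [0.5696, -0.2071, 0.2957]
ee_rot: [-0.466, 0.534, -0.53, 0.466]
ft_force: [-0.2, 0.4, 0.1]
grip_width: 0.996
```

```bash
python3 - <<'E'
from h import *
np.set_printoptions(precision=4,suppress=True)
p,R,o=axes();print(p,zang(),o["clock"],o["grip_width"])
to((.571,-.204,.24))
c=cam("wrist");save(c,"w1.png");P=cloud(c);F=P.reshape(-1,3)
I=c["pixels"].astype(int)
A=F[(F[:,0]>.52)&(F[:,0]<.617)&(F[:,1]>-.257)&(F[:,1]<-.14)&(abs(F[:,2]-.13)<.008)]
print("holder",len(A),cv2.minAreaRect((A[:,:2]*1000).astype(np.float32)),np.median(A[:,2]))
m=(I.min(2)>130)&(abs(P[...,2]-.13)<.008)&(abs(P[...,0]-.57)<.03)&(abs(P[...,1]+.2)<.04);A=P[m]
if len(A)>5:print("plate",len(A),cv2.minAreaRect((A[:,:2]*1000).astype(np.float32)),np.median(A,0))
E
```

```text
[ 0.5696 -0.2071  0.2957] -7.55751669342531 6.6667 0.9960654148975784
[ 0.571 -0.204  0.24 ] -> [-0.0031  0.0557  0.0012]
holder 1640 ((570.8402709960938, -205.51502990722656), (81.81460571289062, 61.88246154785156), 74.56163787841797) 0.129834056897716
plate 255 ((573.5596923828125, -195.8852996826172), (26.385953903198242, 11.79898452758789), 74.37383270263672) [ 0.5737 -0.1953  0.1303]
```

View pics/w1.png

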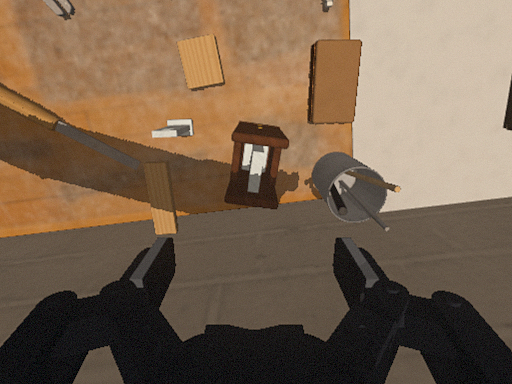

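```bash
python3 - <<'E'
from h import *
np.set_printoptions(precision=4,suppress=True)
F=np.vstack([np.load("top0.npy").reshape(-1,3),np.load("side0.npy").reshape(-1,3)])
a=np.radians(-15.6);X=np.array([np.cos(a),np.sin(a)]);Y=np.array([-X[1],X[0]])
d=F[:,:2]-[.571,-.205];F2=np.c_[d@X,d@Y,F[:,2]]
A=F2[(F2[:,0]>.035)&(F2[:,0]<.15)&(abs(F2[:,1])<.08)&(F2[:,2]>.06)&(F2[:,2]<.25)]
for z in np.arange(.06,.25,.02):
    B=A[(A[:,2]>=z)&(A[:,2]<z+.02)]
    if len(B):print(round(z,2),len(B),"min u",B[B[:,0].argmin()],"v range",B[:,1].min(),B[:,1].max())
to((.571,-.205,.24),(.571,-.205,.102))
E
```

```text
0.06 310 min u [ 0.0912 -0.0172  0.0767] v range -0.056086795550895095 0.019153392694096074
0.08 399 min u [ 0.0911 -0.0136  0.083 ] v range -0.05621516003568574 0.018561885949094324
0.1 131 min u [ 0.0911 -0.0248  0.102 ] v range -0.05406793849802232 0.018461362643368985
0.12 71 min u [ 0.0889 -0.0184  0.1378] v range -0.038596602439343326 0.012595142187623686
0.14 62 min u [ 0.0839 -0.0133  0.1584] v range -0.018807612353839265 0.013394374321455293
0.16 37 min u [ 0.0818 -0.0132  0.1732] v range -0.018362450698681643 -0.009892852184809125
[ 0.571 -0.205  0.24 ] -> [-0.0005  0.0558  0.0013]
[ 0.571 -0.205  0.102] -> [0.0001 0.1938 0.0018]
```

Emit:
move_arm([
  {"offset": [-0.0005, 0.03, 0.0013], "yaw": 7.9, "jaw": 130},
  {"offset": [-0.0005, 0.056, 0.0013], "yaw": 7.9, "jaw": 130},
  {"offset": [-0.0005, 0.056, 0.0013], "yaw": 7.9, "jaw": 130},
  {"offset": [-0.0005, 0.056, 0.0013], "yaw": 7.9, "jaw": 130},
  {"offset": [-0.0005, 0.056, 0.0013], "yaw": 7.9, "jaw": 130},
  {"offset": [-0.0005, 0.056, 0.0013], "yaw": 7.9, "jaw": 130},
])

```text
clock: 7.22
position: [0.5716, -0.2054, 0.2415]
ee_rot: [-0.426, 0.565, -0.563, 0.427]
ft_force: [0.8, -0.7, -0.2]
grip_width: 0.487
```

```bash
python3 - <<'E'
from h import *
np.set_printoptions(precision=4,suppress=True)
p,R,o=axes();print(p,zang(),o["clock"],o["grip_width"])
to((.571,-.205,.103))
E
```

```text
[ 0.5716 -0.2054  0.2415] -15.773263994224342 7.2167 0.48675767748833687
[ 0.571 -0.205  0.103] -> [ 0.0003  0.1385 -0.0004]
```

Emit:
move_arm([
  {"offset": [0.0, 0.03, -0.0004], "yaw": 0, "jaw": 130},
  {"offset": [0.0, 0.06, -0.0004], "yaw": 0, "jaw": 130},
  {"offset": [0.0, 0.09, -0.0004], "yaw": 0, "jaw": 130},
  {"offset": [0.0, 0.11, -0.0004], "yaw": 0, "jaw": 130},
  {"offset": [0.0, 0.125, -0.0004], "yaw": 0, "jaw": 130},
  {"offset": [0.0, 0.138, -0.0004], "yaw": 0, "jaw": 130},
  {"offset": [0.0, 0.138, -0.0004], "yaw": 0, "jaw": 130},
  {"offset": [0.0, 0.138, -0.0004], "yaw": 0, "jaw": 130},
])

```text
clock: 7.88
position: [0.5715, -0.2049, 0.1042]
ee_rot: [-0.426, 0.565, -0.563, 0.427]
ft_force: [0.9, -0.5, 1.9]
grip_width: 0.491
```

Emit:
move_arm([
  {"offset": [0, 0, 0], "yaw": 0, "jaw": 255},
  {"offset": [0, 0, 0], "yaw": 0, "jaw": 255},
  {"offset": [0, 0, 0], "yaw": 0, "jaw": 255},
  {"offset": [0, 0, 0], "yaw": 0, "jaw": 255},
  {"offset": [0, 0, 0], "yaw": 0, "jaw": 255},
  {"offset": [0, 0, 0], "yaw": 0, "jaw": 255},
  {"offset": [0, 0, 0], "yaw": 0, "jaw": 255},
], squeeze=50)

```text
clock: 8.47
position: [0.5723, -0.2052, 0.1055]
ee_rot: [-0.426, 0.564, -0.563, 0.428]
ft_force: [-0.4, -0.2, 6.8]
grip_width: 0.13
```

Emit:
move_arm([
  {"offset": [0, -0.01, 0], "yaw": 0, "jaw": 255},
  {"offset": [0, -0.03, 0], "yaw": 0, "jaw": 255},
  {"offset": [0, -0.055, 0], "yaw": 0, "jaw": 255},
  {"offset": [0, -0.08, 0], "yaw": 0, "jaw": 255},
  {"offset": [0, -0.105, 0], "yaw": 0, "jaw": 255},
  {"offset": [0, -0.13, 0], "yaw": 0, "jaw": 255},
  {"offset": [0, -0.15, 0], "yaw": 0, "jaw": 255},
  {"offset": [0, -0.15, 0], "yaw": 0, "jaw": 255},
  {"offset": [0, -0.15, 0], "yaw": 0, "jaw": 255},
])

```text
clock: 9.22
position: [0.5723, -0.2059, 0.2569]
ee_rot: [-0.425, 0.564, -0.564, 0.429]
ft_force: [-0.7, -0.0, -2.5]
grip_width: 0.13
```

```bash
python3 - <<'E'
from h import *
np.set_printoptions(precision=4,suppress=True)
p,R,o=axes();print(p,zang(),o["clock"],o["grip_width"],o["ft_force"])
to((.42,-.04,.26),(.42,-.04,.1))
c=cam("side");save(c,"s3.png");cv2.imwrite("pics/s3c.png",cv2.resize(c["pixels"][100:270,150:400,::-1],None,fx=2,fy=2))
E
```

```text
[ 0.5723 -0.2059  0.2569] -15.740980414608497 9.2167 0.1297818957740047 [-0.6707 -0.026  -2.5123]
[ 0.42 -0.04  0.26] -> [-0.1184 -0.0032 -0.1916]
[ 0.42 -0.04  0.1 ] -> [-0.1177  0.1568 -0.192 ]
```

View pics/s3c.png

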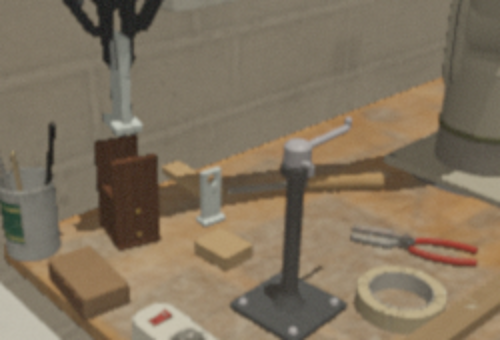

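Emit:
move_arm([
  {"offset": [-0.012, 0, -0.0192], "yaw": -2, "jaw": 255},
  {"offset": [-0.0295, 0, -0.048], "yaw": -6, "jaw": 255},
  {"offset": [-0.05, 0, -0.08], "yaw": -12, "jaw": 255},
  {"offset": [-0.07, 0, -0.112], "yaw": -18, "jaw": 255},
  {"offset": [-0.09, 0, -0.144], "yaw": -19.8, "jaw": 255},
  {"offset": [-0.107, 0, -0.174], "yaw": -19.8, "jaw": 255},
  {"offset": [-0.118, 0, -0.192], "yaw": -19.8, "jaw": 255},
  {"offset": [-0.118, 0, -0.192], "yaw": -19.8, "jaw": 255},
  {"offset": [-0.118, 0, -0.192], "yaw": -19.8, "jaw": 255},
])

```text
clock: 10.02
position: [0.4181, -0.0392, 0.2552]
ee_rot: [-0.517, 0.482, -0.481, 0.519]
ft_force: [0.6, 0.2, -1.1]
grip_width: 0.134
```

```bash
python3 - <<'E'
from h import *
np.set_printoptions(precision=4,suppress=True)
p,R,o=axes();print(p,zang(),o["clock"],o["grip_width"],o["ft_force"],R)
c=cam("side");P=cloud(c);F=P.reshape(-1,3)
A=F[(abs(F[:,0]-p[0])<.045)&(abs(F[:,1]-p[1])<.045)&(F[:,2]>.08)&(F[:,2]<.22)];print(A.min(0),np.percentile(A[:,2],[.5,1,2,5]))
E
```

```text
[ 0.4181 -0.0392  0.2552] 4.197281597342664 10.0167 0.13401365102918636 [ 0.5903  0.1607 -1.0671] [[ 0.0732  0.0008  0.9973]
 [-0.9973  0.0038  0.0732]
 [-0.0037 -1.      0.0011]]
[ 0.4003 -0.0661  0.1558] [0.1571 0.1578 0.1586 0.1612]
```

Emit:
move_arm([
  {"offset": [0, 0.015, 0], "yaw": 0, "jaw": 255},
  {"offset": [0, 0.045, 0], "yaw": 0, "jaw": 255},
  {"offset": [0, 0.075, 0], "yaw": 0, "jaw": 255},
  {"offset": [0, 0.105, 0], "yaw": 0, "jaw": 255},
  {"offset": [0, 0.13, 0], "yaw": 0, "jaw": 255},
  {"offset": [0, 0.145, 0], "yaw": 0, "jaw": 255},
  {"offset": [0, 0.151, 0], "yaw": 0, "jaw": 255},
  {"offset": [0, 0.154, 0], "yaw": 0, "jaw": 255},
  {"offset": [0, 0.156, 0], "yaw": 0, "jaw": 255},
  {"offset": [0, 0.157, 0], "yaw": 0, "jaw": 255},
])

```text
clock: 10.9
position: [0.4195, -0.0397, 0.0988]
ee_rot: [-0.516, 0.482, -0.482, 0.519]
ft_force: [-0.2, -0.3, -0.3]
grip_width: 0.128
```

Emit:
move_arm([
  {"offset": [0, 0.0005, 0], "yaw": 0, "jaw": 255},
  {"offset": [0, 0.0005, 0], "yaw": 0, "jaw": 255},
])

```text
clock: 11.07
position: [0.4202, -0.0398, 0.0991]
ee_rot: [-0.516, 0.482, -0.482, 0.519]
ft_force: [-0.7, 0.7, -1.3]
grip_width: 0.13
```

Emit:
move_arm([
  {"offset": [0, 0.001, 0], "yaw": 0, "jaw": 255},
  {"offset": [0, 0.002, 0], "yaw": 0, "jaw": 255},
  {"offset": [0, 0.002, 0], "yaw": 0, "jaw": 255},
])

```text
clock: 11.32
position: [0.4207, -0.0397, 0.0975]
ee_rot: [-0.515, 0.482, -0.482, 0.52]
ft_force: [1.2, 0.5, 1.7]
grip_width: 0.13
```

Emit:
move_arm([
  {"offset": [0, 0.0005, 0], "yaw": 0, "jaw": 255},
  {"offset": [0, 0.001, 0], "yaw": 0, "jaw": 255},
  {"offset": [0, 0.001, 0], "yaw": 0, "jaw": 255},
])

```text
clock: 11.57
position: [0.4209, -0.0397, 0.0974]
ee_rot: [-0.515, 0.482, -0.482, 0.52]
ft_force: [-4.8, -0.4, 14.2]
grip_width: 0.132
```

Contact at the predicted height. Release partly, then rise.

Emit:
move_arm([
  {"offset": [0, -0.001, 0], "yaw": 0, "jaw": 255},
  {"offset": [0, -0.001, 0], "yaw": 0, "jaw": 130},
  {"offset": [0, -0.001, 0], "yaw": 0, "jaw": 130},
  {"offset": [0, -0.001, 0], "yaw": 0, "jaw": 130},
  {"offset": [0, -0.001, 0], "yaw": 0, "jaw": 130},
  {"offset": [0, -0.001, 0], "yaw": 0, "jaw": 130},
  {"offset": [0, -0.03, 0], "yaw": 0, "jaw": 130},
  {"offset": [0, -0.065, 0], "yaw": 0, "jaw": 130},
  {"offset": [0, -0.1, 0], "yaw": 0, "jaw": 60},
  {"offset": [0, -0.1, 0], "yaw": 0, "jaw": 0},
])

```text
clock: 12.4
position: [0.4233, -0.0402, 0.2032]
ee_rot: [-0.513, 0.48, -0.484, 0.522]
ft_force: [0.2, 0.8, 1.0]
grip_width: 0.759
```

```bash
cat > st.py <<'E'
from h import *
np.set_printoptions(precision=4,suppress=True)
p,R,o=axes();print(p,zang(),o["clock"],o["grip_width"])
for n in("side","top","wrist"):
    c=cam(n);P=cloud(c);save(c,n+"_st.png");I=c["pixels"].astype(int)
    m=(abs(P[...,0]-.42)<.06)&(abs(P[...,1]+.04)<.06)&(P[...,2]>.02)&(P[...,2]<.14)
    A=P[m];
    if not len(A):continue
    print(n,len(A),A.min(0),A.max(0))
    T=A[A[:,2]>.116]
    if len(T)>5:print("  top",len(T),cv2.minAreaRect((T[:,:2]*1000).astype(np.float32)),np.median(T[:,2]))
E
python3 st.py
```

```text
[ 0.4233 -0.0402  0.2032] 4.040060914956179 12.4 0.7588360139513306
side 203 [ 0.4145 -0.0644  0.0206] [ 0.4322 -0.0155  0.1201]
  top 6 ((425.21673583984375, -60.920570373535156), (10.70978832244873, 2.8356635570526123), 26.086463928222656) 0.1190599307748624
wrist 1156 [ 0.4144 -0.0632  0.0213] [ 0.4288 -0.0166  0.124 ]
  top 865 ((421.9407958984375, -39.93626403808594), (11.849361419677734, 46.20644760131836), 3.6245627403259277) 0.1221910610206845
```

View pics/wrist_st.png

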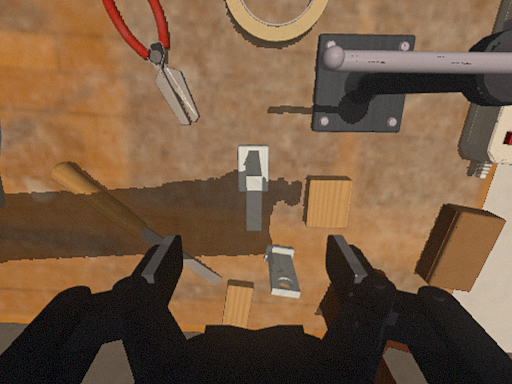

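Emit:
move_arm([
  {"offset": [0, -0.03, 0], "yaw": -7, "jaw": 0},
  {"offset": [0, -0.03, 0], "yaw": -14, "jaw": 0},
  {"offset": [0, -0.03, 0], "yaw": -21, "jaw": 0},
  {"offset": [0, -0.03, 0], "yaw": -28, "jaw": 0},
  {"offset": [0, -0.03, 0], "yaw": -35, "jaw": 0},
  {"offset": [0, -0.03, 0], "yaw": -42, "jaw": 0},
  {"offset": [0, -0.03, 0], "yaw": -49, "jaw": 0},
  {"offset": [0, -0.03, 0], "yaw": -56, "jaw": 0},
  {"offset": [0, -0.03, 0], "yaw": -63, "jaw": 0},
  {"offset": [0, -0.03, 0], "yaw": -70, "jaw": 0},
])

```text
clock: 13.38
position: [0.4195, -0.0402, 0.2257]
ee_rot: [-0.699, 0.095, -0.096, 0.702]
ft_force: [-0.1, -0.7, 0.2]
grip_width: 0.999
```

```bash
python3 - <<'E'
from h import *
np.set_printoptions(precision=4,suppress=True)
p,R,o=axes();print(p,zang(),o["clock"],o["grip_width"],o["joint_pos"])
to((.422,-.04,.2))
E
```

```text
[ 0.4195 -0.0402  0.2257] 74.42401077337553 13.3833 0.999308942972405 [-0.6491 -0.173   0.5869  2.0194  0.0962  1.2655  1.201 ]
[ 0.422 -0.04   0.2  ] -> [0.0024 0.0257 0.0008]
```

Emit:
move_arm([
  {"offset": [0.0024, 0, 0.0008], "yaw": -7, "jaw": 0},
  {"offset": [0.0024, 0, 0.0008], "yaw": -14, "jaw": 0},
  {"offset": [0.0024, 0, 0.0008], "yaw": -19.2, "jaw": 0},
  {"offset": [0.0024, 0, 0.0008], "yaw": -19.2, "jaw": 0},
  {"offset": [0.0024, 0, 0.0008], "yaw": -19.2, "jaw": 0},
])

```text
clock: 13.8
position: [0.4215, -0.04, 0.2247]
ee_rot: [-0.706, -0.022, 0.021, 0.708]
ft_force: [0.4, -0.4, -0.1]
grip_width: 1.0
```

```bash
python3 - <<'E'
from h import *
np.set_printoptions(precision=4,suppress=True)
p,R,o=axes();print(p,R,zang(),o["clock"],o["grip_width"],o["joint_pos"])
to((.422,-.04,.086))
E
```

```text
[ 0.4215 -0.04    0.2247] [[ 0.9982  0.0003 -0.0604]
 [ 0.0604  0.0033  0.9982]
 [ 0.0005 -1.      0.0032]] 93.46432006387576 13.8 0.9997603576373396 [-0.686  -0.1711  0.6217  2.0169  0.1008  1.2652  1.5297]
[ 0.422 -0.04   0.086] -> [ 0.0005  0.1387 -0.0005]
```

Emit:
move_arm([
  {"offset": [0.0005, 0.03, -0.0005], "yaw": 0, "jaw": 0},
  {"offset": [0.0005, 0.065, -0.0005], "yaw": 0, "jaw": 0},
  {"offset": [0.0005, 0.1, -0.0005], "yaw": 0, "jaw": 0},
  {"offset": [0.0005, 0.125, -0.0005], "yaw": 0, "jaw": 0},
  {"offset": [0.0005, 0.139, -0.0005], "yaw": 0, "jaw": 0},
  {"offset": [0.0005, 0.139, -0.0005], "yaw": 0, "jaw": 0},
  {"offset": [0.0005, 0.139, -0.0005], "yaw": 0, "jaw": 0},
])

```text
clock: 14.38
position: [0.4214, -0.0403, 0.0852]
ee_rot: [-0.706, -0.02, 0.021, 0.708]
ft_force: [0.3, 0.0, 1.0]
grip_width: 0.997
```

Emit:
move_arm([
  {"offset": [0, 0, 0], "yaw": 0, "jaw": 255},
  {"offset": [0, 0, 0], "yaw": 0, "jaw": 255},
  {"offset": [0, 0, 0], "yaw": 0, "jaw": 255},
  {"offset": [0, 0, 0], "yaw": 0, "jaw": 255},
  {"offset": [0, 0, 0], "yaw": 0, "jaw": 255},
  {"offset": [0, 0, 0], "yaw": 0, "jaw": 255},
  {"offset": [0, 0, 0], "yaw": 0, "jaw": 255},
])

```text
clock: 14.97
position: [0.4222, -0.0403, 0.0862]
ee_rot: [-0.706, -0.02, 0.02, 0.708]
ft_force: [-0.6, -0.6, 7.8]
grip_width: 0.532
```

Emit:
move_arm([
  {"offset": [0, -0.005, 0], "yaw": 0, "jaw": 255},
  {"offset": [0, -0.025, 0], "yaw": 0, "jaw": 255},
  {"offset": [-0.003, -0.05, 0], "yaw": 0, "jaw": 255},
  {"offset": [-0.008, -0.075, 0], "yaw": 0, "jaw": 255},
  {"offset": [-0.013, -0.095, 0], "yaw": 0, "jaw": 255},
  {"offset": [-0.017, -0.1075, 0], "yaw": 0, "jaw": 255},
  {"offset": [-0.017, -0.1075, 0], "yaw": 0, "jaw": 255},
  {"offset": [-0.017, -0.1075, 0], "yaw": 0, "jaw": 255},
])

```text
clock: 15.63
position: [0.4055, -0.0414, 0.194]
ee_rot: [-0.705, -0.021, 0.02, 0.708]
ft_force: [-0.4, 0.8, -3.0]
grip_width: 0.53
```

```bash
cat > rods.py <<'E'
from h import *
np.set_printoptions(precision=4,suppress=True)
p,R,o=axes();print(p,R[:,1],zang(),o["clock"],o["grip_width"],o["ft_force"])
for n in("side","top","wrist"):
    c=cam(n);P=cloud(c);save(c,n+"_rd.png");F=P.reshape(-1,3)
    A=F[(F[:,0]>.45)&(F[:,0]<.51)&(F[:,1]>.035)&(F[:,1]<.085)&(F[:,2]>.2)&(F[:,2]<.2125)]
    if len(A)>10:
        v=cv2.fitLine(A[:,:2].astype(np.float32),cv2.DIST_HUBER,0,.01,.01).ravel()
        print(n,len(A),"y at x=.405,.47",[v[3]+(x-v[2])*v[1]/v[0] for x in(.405,.47)],"ang",np.degrees(np.arctan(v[1]/v[0])),"z",np.percentile(A[:,2],[50,90]))
    A=F[(F[:,0]>.42)&(F[:,0]<.46)&(F[:,1]>.03)&(F[:,1]<.085)&(F[:,2]>.195)&(F[:,2]<.23)]
    if len(A)>3:print("  tip",A.min(0),A.max(0))
    d=F-p;G=F[(abs(d[:,0])<.03)&(abs(d[:,1])<.035)&(F[:,2]>.1)&(d[:,2]<.042)&(F[:,2]<p[2]-.06)]
    if len(G):print("  foot",G.min(0),G.max(0))
E
python3 rods.py
```

```text
[ 0.4055 -0.0414  0.194 ] [ 0.0016  0.0039 -1.    ] 93.2944841760183 15.6333 0.5304469977182896 [-0.3633  0.8429 -3.0195]
side 64 y at x=.405,.47 [np.float32(0.056087896), np.float32(0.059495013)] ang 3.000537 z [0.205  0.2068]
  tip [0.4427 0.0531 0.2008] [0.459  0.0596 0.2156]
  foot [ 0.3884 -0.0665  0.1071] [ 0.4264 -0.0128  0.134 ]
top 71 y at x=.405,.47 [np.float32(0.052695278), np.float32(0.05771192)] ang 4.4132895 z [0.2084 0.2099]
  foot [ 0.3847 -0.0703  0.1087] [ 0.4166 -0.0137  0.134 ]
```

```bash
python3 -c "
from h import *
to((.405,.053,.1937))"
```

```text
[0.405  0.053  0.1937] -> [ 0.0056 -0.0008  0.0944]
```

Emit:
move_arm([
  {"offset": [0.001, 0, 0.012], "yaw": 0, "jaw": 255},
  {"offset": [0.002, 0, 0.035], "yaw": 0, "jaw": 255},
  {"offset": [0.003, 0, 0.06], "yaw": -1, "jaw": 255},
  {"offset": [0.005, 0, 0.082], "yaw": -1, "jaw": 255},
  {"offset": [0.0055, -0.0005, 0.0945], "yaw": -1, "jaw": 255},
  {"offset": [0.0055, -0.0005, 0.0945], "yaw": -1, "jaw": 255},
  {"offset": [0.0055, -0.0005, 0.0945], "yaw": -1, "jaw": 255},
])

```text
clock: 16.37
position: [0.4046, 0.053, 0.1925]
ee_rot: [-0.706, -0.026, 0.028, 0.707]
ft_force: [0.0, -0.3, -1.3]
grip_width: 0.531
```

```bash
sed -i 's/foot",/foot",/' rods.py; python3 rods.py; python3 - <<'E'
from h import *
to((.405,.053,.1937),(.43,.0547,.1937),(.471,.0575,.1937),(.471,.0575,.18))
a=cv2.imread("pics/side_rd.png")[90:220,230:430];b=cv2.imread("pics/wrist_rd.png")
cv2.imwrite("pics/v5.png",np.vstack([cv2.resize(a,(512,333),interpolation=3),cv2.resize(b,(356,267))[:,:].copy() if 0 else np.pad(cv2.resize(b,(356,267)),((0,0),(0,156),(0,0)))]))
E
```

```text
[0.4046 0.053  0.1925] [-0.0031  0.0008 -1.    ] 94.35304487161798 16.3667 0.5313531587502784 [ 0.0333 -0.3427 -1.3233]
side 63 y at x=.405,.47 [np.float32(0.054137893), np.float32(0.059150193)] ang 4.4094844 z [0.2049 0.2067]
  tip [0.4433 0.0533 0.2003] [0.4599 0.0602 0.2153]
  foot [0.3867 0.0269 0.1046] [0.4264 0.0831 0.1324]
top 111 y at x=.405,.47 [np.float32(0.05360061), np.float32(0.05793039)] ang 3.8109593 z [0.2082 0.2098]
  tip [0.4435 0.0531 0.2049] [0.4583 0.0615 0.2159]
  foot [0.3874 0.0253 0.1137] [0.4214 0.0413 0.1221]
  foot [0.3841 0.0231 0.1083] [0.4167 0.0797 0.1324]
[0.405  0.053  0.1937] -> [ 0.0003 -0.0007  0.0009]
[0.43   0.0547 0.1937] -> [ 0.0254 -0.0007  0.0008]
[0.471  0.0575 0.1937] -> [ 0.0664 -0.0008  0.0005]
[0.471  0.0575 0.18  ] -> [0.0665 0.0129 0.0005]
```

View pics/v5.png

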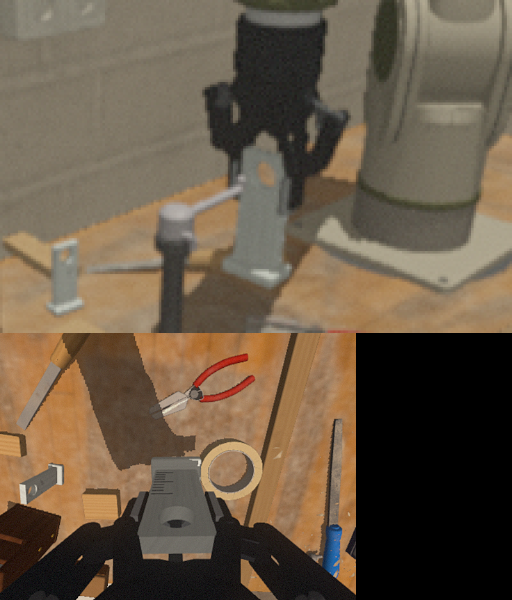

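Emit:
move_arm([
  {"offset": [0.003, -0.0012, 0.0005], "yaw": 0, "jaw": 255},
  {"offset": [0.008, -0.0012, 0.0005], "yaw": 0, "jaw": 255},
  {"offset": [0.013, -0.0012, 0.0005], "yaw": 0, "jaw": 255},
  {"offset": [0.018, -0.0012, 0.0005], "yaw": 0, "jaw": 255},
  {"offset": [0.023, -0.0012, 0.0005], "yaw": 0, "jaw": 255},
  {"offset": [0.0265, -0.0012, 0.0005], "yaw": 0, "jaw": 255},
  {"offset": [0.0265, -0.0012, 0.0005], "yaw": 0, "jaw": 255},
])

```text
clock: 17.1
position: [0.4319, 0.0545, 0.1941]
ee_rot: [-0.706, -0.025, 0.027, 0.707]
ft_force: [-1.6, 0.3, -1.1]
grip_width: 0.534
```

```bash
python3 rods.py;  python3 - <<'E'
from h import *
to((.431,.0549,.1937),(.451,.0562,.1937),(.471,.0575,.1937))
E
```

```text
[0.4319 0.0545 0.1941] [-0.0022  0.0013 -1.    ] 94.20056537615086 17.1 0.5340102382176626 [-1.6255  0.3165 -1.113 ]
side 65 y at x=.405,.47 [np.float32(0.055778), np.float32(0.059692677)] ang 3.4465206 z [0.2052 0.2067]
  tip [0.421  0.0301 0.195 ] [0.4595 0.0849 0.2297]
  foot [0.4149 0.0281 0.1052] [0.4526 0.0844 0.1341]
top 62 y at x=.405,.47 [np.float32(0.049058393), np.float32(0.056621715)] ang 6.637025 z [0.2082 0.2103]
  foot [0.4125 0.0273 0.1148] [0.4485 0.0524 0.1228]
wrist 177 y at x=.405,.47 [np.float32(0.008513711), np.float32(0.06380753)] ang 40.386955 z [0.2087 0.2096]
  tip [0.42  0.03  0.195] [0.46  0.085 0.23 ]
  foot [0.4106 0.0254 0.1096] [0.4436 0.0821 0.1341]
[0.431  0.0549 0.1937] -> [0.     0.0003 0.0004]
[0.451  0.0562 0.1937] -> [0.0201 0.0003 0.0003]
[0.471  0.0575 0.1937] -> [0.0401 0.0002 0.0001]
```

Emit:
move_arm([
  {"offset": [0.003, 0.0003, 0.0003], "yaw": 0, "jaw": 255},
  {"offset": [0.006, 0.0003, 0.0003], "yaw": 0, "jaw": 255},
  {"offset": [0.009, 0.0003, 0.0003], "yaw": 0, "jaw": 255},
  {"offset": [0.009, 0.0003, 0.0003], "yaw": 0, "jaw": 255},
])

```text
clock: 17.58
position: [0.4405, 0.0555, 0.1938]
ee_rot: [-0.706, -0.025, 0.027, 0.707]
ft_force: [0.1, -0.6, -2.4]
grip_width: 0.53
```

Emit:
move_arm([
  {"offset": [0.003, 0, 0.0003], "yaw": 0, "jaw": 255},
  {"offset": [0.006, 0, 0.0003], "yaw": 0, "jaw": 255},
  {"offset": [0.009, 0, 0.0003], "yaw": 0, "jaw": 255},
  {"offset": [0.009, 0, 0.0003], "yaw": 0, "jaw": 255},
])

```text
clock: 17.92
position: [0.45, 0.0565, 0.1938]
ee_rot: [-0.706, -0.025, 0.027, 0.707]
ft_force: [0.6, -0.3, -0.4]
grip_width: 0.526
```

Free threading (no force). Continue inward, then look.

Emit:
move_arm([
  {"offset": [0.005, 0, 0], "yaw": 0, "jaw": 255},
  {"offset": [0.01, 0, 0], "yaw": 0, "jaw": 255},
  {"offset": [0.015, 0, 0], "yaw": 0, "jaw": 255},
  {"offset": [0.02, 0, 0], "yaw": 0, "jaw": 255},
  {"offset": [0.021, 0, 0], "yaw": 0, "jaw": 255},
  {"offset": [0.021, 0, 0], "yaw": 0, "jaw": 255},
])

```text
clock: 18.42
position: [0.4713, 0.058, 0.1936]
ee_rot: [-0.706, -0.025, 0.027, 0.707]
ft_force: [-0.9, -1.2, -2.0]
grip_width: 0.527
```

```bash
python3 rods.py|head -1;  python3 - <<'E'
from h import *
a=cv2.imread("pics/side_rd.png")[90:220,230:430]
cv2.imwrite("pics/v6.png",cv2.resize(a,(600,390),interpolation=3))
E
```

```text
[0.4713 0.058  0.1936] [-0.0022  0.0008 -1.    ] 94.19707753022143 18.4167 0.5266035393629606 [-0.9069 -1.2365 -1.9614]
```

View pics/v6.png

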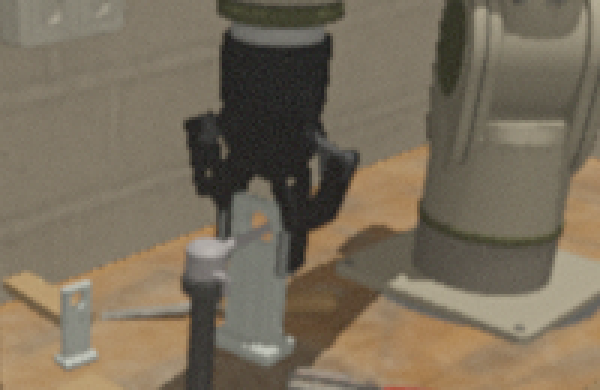

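Emit:
move_arm([
  {"offset": [0, 0.004, 0], "yaw": 0, "jaw": 255},
  {"offset": [0, 0.008, 0], "yaw": 0, "jaw": 255},
  {"offset": [0, 0.0105, 0], "yaw": 0, "jaw": 255},
  {"offset": [0, 0.012, 0], "yaw": 0, "jaw": 255},
  {"offset": [0, 0.012, 0], "yaw": 0, "jaw": 255},
])

```text
clock: 18.98
position: [0.4705, 0.058, 0.1812]
ee_rot: [-0.706, -0.025, 0.027, 0.707]
ft_force: [-0.5, -0.3, -1.5]
grip_width: 0.532
```

Emit:
move_arm([
  {"offset": [0, 0.0007, 0], "yaw": 0, "jaw": 255},
  {"offset": [0, 0.001, 0], "yaw": 0, "jaw": 255},
  {"offset": [0, 0.001, 0], "yaw": 0, "jaw": 255},
])

```text
clock: 19.23
position: [0.4706, 0.058, 0.1805]
ee_rot: [-0.706, -0.025, 0.027, 0.707]
ft_force: [-0.8, -0.7, 2.2]
grip_width: 0.533
```

Emit:
move_arm([
  {"offset": [0, 0.0007, 0], "yaw": 0, "jaw": 255},
  {"offset": [0, 0.001, 0], "yaw": 0, "jaw": 255},
  {"offset": [0, 0.001, 0], "yaw": 0, "jaw": 255},
])

```text
clock: 19.48
position: [0.4708, 0.058, 0.1801]
ee_rot: [-0.706, -0.025, 0.027, 0.707]
ft_force: [-4.1, -1.4, 8.2]
grip_width: 0.53
```

Emit:
move_arm([
  {"offset": [0, -0.0005, 0], "yaw": 0, "jaw": 255},
  {"offset": [0, -0.0005, 0], "yaw": 0, "jaw": 100},
  {"offset": [0, -0.0005, 0], "yaw": 0, "jaw": 60},
  {"offset": [0, -0.0005, 0], "yaw": 0, "jaw": 30},
  {"offset": [0, -0.0005, 0], "yaw": 0, "jaw": 0},
  {"offset": [0, -0.0005, 0], "yaw": 0, "jaw": 0},
  {"offset": [0, -0.0005, 0], "yaw": 0, "jaw": 0},
  {"offset": [0, -0.0005, 0], "yaw": 0, "jaw": 0},
])

```text
clock: 20.15
position: [0.4708, 0.058, 0.1806]
ee_rot: [-0.706, -0.025, 0.027, 0.707]
ft_force: [-0.3, -0.2, -0.1]
grip_width: 0.999
```

Emit:
move_arm([
  {"offset": [0, -0.015, 0], "yaw": 0, "jaw": 0},
  {"offset": [0, -0.035, 0], "yaw": 0, "jaw": 0},
  {"offset": [0, -0.06, 0], "yaw": 0, "jaw": 0},
  {"offset": [0, -0.09, 0], "yaw": 0, "jaw": 0},
  {"offset": [0, -0.12, 0], "yaw": 0, "jaw": 0},
  {"offset": [0, -0.14, 0], "yaw": 0, "jaw": 0},
  {"offset": [0, -0.14, 0], "yaw": 0, "jaw": 0},
  {"offset": [0, -0.14, 0], "yaw": 0, "jaw": 0},
])

```text
clock: 20.82
position: [0.4716, 0.0579, 0.3213]
ee_rot: [-0.706, -0.026, 0.026, 0.707]
ft_force: [-0.5, 0.1, -0.3]
grip_width: 0.995
```

```bash
python3 rods.py;  python3 - <<'E'
from h import *
np.set_printoptions(precision=4,suppress=True)
c=cam("side");
for q in("gauge_eye","hook_seat"):
    for r in manip.spot_point(c,q)[:2]: print(q,r["centre"],r["confidence"],rayz(c,r["centre"],{"gauge_eye":.1965,"hook_seat":.205}[q]))
F=cloud(c).reshape(-1,3);G=F[(abs(F[:,0]-.47)<.035)&(abs(F[:,1]-.058)<.04)&(F[:,2]>.07)&(F[:,2]<.24)]
print(G.min(0),G.max(0))
for z in np.arange(.09,.22,.02):
    B=G[abs(G[:,2]-z)<.006]; print(round(z,2),len(B),B.min(0)[:2],B.max(0)[:2]) if len(B) else 0
a=c["pixels"][90:260,220:430,::-1]
cv2.imwrite("pics/v7.png",cv2.resize(a,(630,510),interpolation=3))
E
```

```text
[0.4716 0.0579 0.3213] [-0.0007  0.0024 -1.    ] 94.20138765660938 20.8167 0.9950850619273177 [-0.4641  0.0626 -0.3398]
side 130 y at x=.405,.47 [np.float32(0.48416537), np.float32(0.10540794)] ang -80.26211 z [0.2059 0.211 ]
  tip [0.4418 0.0535 0.2048] [0.4498 0.0598 0.2149]
  foot [0.4418 0.0286 0.1001] [0.5002 0.0853 0.2151]
top 38 y at x=.405,.47 [np.float32(0.15843467), np.float32(0.037800334)] ang -61.683388 z [0.2079 0.2102]
  tip [0.4395 0.0533 0.205 ] [0.4583 0.0617 0.2195]
  foot [0.4416 0.0285 0.1003] [0.485  0.0833 0.2195]
wrist 530 y at x=.405,.47 [np.float32(0.053991143), np.float32(0.056684773)] ang 2.3730083 z [0.2086 0.21  ]
  tip [0.4396 0.051  0.2059] [0.4599 0.0593 0.2196]
  foot [0.4416 0.0264 0.1012] [0.5014 0.0831 0.2196]
gauge_eye [251.7, 190.8] 0.64 [0.646  0.0412 0.1965]
hook_seat [314.1, 168.1] 0.48 [0.4832 0.061  0.205 ]
[0.4417 0.0304 0.0919] [0.5049 0.0856 0.2154]
0.09 30 [0.4506 0.0379] [0.4904 0.0848]
0.11 114 [0.4611 0.0304] [0.4895 0.0832]
0.13 91 [0.465  0.0351] [0.4806 0.0808]
0.15 88 [0.4644 0.039 ] [0.4805 0.081 ]
0.17 96 [0.4647 0.0364] [0.4799 0.0814]
0.19 55 [0.4637 0.0387] [0.4801 0.0828]
0.21 169 [0.4417 0.0359] [0.5049 0.0832]
```

View pics/v7.png

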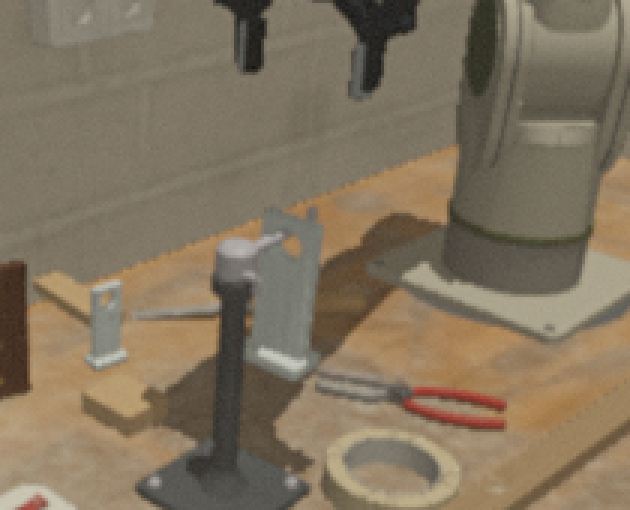

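Emit:
move_arm([
  {"offset": [0, 0, 0], "yaw": 0, "jaw": 0},
  {"offset": [0, 0, 0], "yaw": 0, "jaw": 0},
  {"offset": [0, 0, 0], "yaw": 0, "jaw": 0},
  {"offset": [0, 0, 0], "yaw": 0, "jaw": 0},
  {"offset": [0, 0, 0], "yaw": 0, "jaw": 0},
  {"offset": [0, 0, 0], "yaw": 0, "jaw": 0},
  {"offset": [0, 0, 0], "yaw": 0, "jaw": 0},
  {"offset": [0, 0, 0], "yaw": 0, "jaw": 0},
  {"offset": [0, 0, 0], "yaw": 0, "jaw": 0},
  {"offset": [0, 0, 0], "yaw": 0, "jaw": 0},
])

```text
clock: 21.95
position: [0.4708, 0.0577, 0.3198]
ee_rot: [-0.706, -0.025, 0.027, 0.707]
ft_force: [-0.5, -0.1, -0.2]
grip_width: 0.997
```

```bash
python3 - <<'E'
from h import *
P=[cloud(cam("side")) for _ in range(2)]
for Q in P:
    F=Q.reshape(-1,3);G=F[(abs(F[:,0]-.47)<.035)&(abs(F[:,1]-.058)<.04)&(F[:,2]>.08)&(F[:,2]<.2)];print(len(G),G.mean(0),G.min(0),G.max(0))
print(manip.hand_in())
E
```

```text
858 [0.47664399 0.06250567 0.14032349] [0.45236538 0.02872045 0.09181876] [0.49278284 0.08521935 0.19986712]
858 [0.47662847 0.06249736 0.1402334 ] [0.45109548 0.02822906 0.09175929] [0.49282444 0.08574299 0.19987436]
the job is handed in; nothing more can be done
None
```

The job is done and handed in at about 22 s; the hand-in reported no verdict.

- **Hook:** I pushed it anticlockwise onto its stop. The push ended at about 11 N with the finger no longer advancing.
- **Gauge:** I lifted it out of the holder by its top and stood it at (0.422, -0.040), then let go. I took it again across its width, threaded its eye over the hook tip without touching, and lowered it onto the rod until it seated.

**Last checks:**
- **Hanging:** the gauge hangs upright, about 60 mm out from the swivel axis, and did not move between two successive depth pictures.
- **Hook angle:** the rod lies at about 3.8° from above (from the tip and the head), against 4.1° measured straight after the push. That is well inside the 0.12 rad allowed.
- **Robot:** the gripper is open, about 140 mm above the release height, with no force on it.
- **Bystanders:** I did not measure them again at the end. They looked unmoved where the last picture shows them.

**Disagreements:**
- The last automatic rod-line fits (side and top cameras) were spoiled by gauge points, so I used the tip and head positions instead.
- The network's last "gauge_eye" point was far off, probably on the smaller look-alike, and I ignored it.

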